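Sweep a bank of machine switches off in one finger drag

TASK

Closing time: switch off the four black paddles of the switch bank by sweeping the closed fingertips along the row in a single drag, starting over the bare cushioned black pad and without lifting away from the bank until all four are fully over. Leave the green paddle at the far end on, be gentle with the bank, and leave the things that stand around it alone. The bank is set at a different height every day, so feel for it on that pad first.

Things in the scene. Friction and masses are not known exactly. Their poses are not given: they have to be found in the camera images.
- stand: Stand of the switch bank, fixed: foot plate 130x270x16 mm, two posts, on them a grey box 75 mm wide, 356 mm long (y -183 to 173 mm), 26 mm thick. Origin under the foot's centre, on the bench. z up, y along the row (at x = 0) from pad end to green end. The box's top, the deck, is 70 to 110 mm above the bench: not measured, and locked (holds 80 N). Over 40 N on the bank harms it.
- under_pad (a point): Point at bench height straight below the centre (y = -154 mm in the stand's frame) of the bare black cushioned finger pad on the deck. The pad is 56 mm (x) by 50 mm (y); its top stands 8 mm above the deck at rest and gives 1 mm per 2.5 N (1 N to start it), 6 mm at most. Axes as the stand's.
- under_row (a point): Point at bench height straight below the middle of the black row (stand's y = -20 mm). A closed fingertip drawn along the row to +y, its end 30 to 38 mm above the deck, turns each black paddle and passes over it; lower, it jams on a paddle already off; higher, it misses. Axes as the stand's.
- switch1 (a joint): Hinge of the first black paddle, next to the pad, axis along x at y = -98 mm in the stand's frame, level with the deck. 0 = on, leaning 0.26 rad to -y; grows to +y; 1.13 = off, leaning 0.87 rad to +y. Each paddle is a 7 mm thick blade, 20 mm wide (x), with a tip bar of radius 5 mm (32 mm wide) 36 mm from the axis.
- switch2 (a joint): Hinge of the second black paddle, axis along x at y = -46 mm in the stand's frame, level with the deck. 0 = on, leaning 0.26 rad to -y; grows to +y; 1.13 = off, leaning 0.87 rad to +y. Top of a paddle above the deck: 40 mm on, 41 mm upright, 28 mm off.
- switch3 (a joint): Hinge of the third black paddle, axis along x at y = 6 mm in the stand's frame, level with the deck. 0 = on, leaning 0.26 rad to -y; grows to +y; 1.13 = off, leaning 0.87 rad to +y. Weighted at the tip (80 g): push it past upright, to 0.45, with about 0.3 N, and it drops to off by itself.
- switch4 (a joint): Hinge of the fourth, last black paddle, axis along x at y = 58 mm in the stand's frame, level with the deck. 0 = on, leaning 0.26 rad to -y; grows to +y; 1.13 = off, leaning 0.87 rad to +y. It works like the others. 72 mm on to the green one.
- keep (a joint): Hinge of the green paddle, which must stay on, axis along x at y = 130 mm in the stand's frame, level with the deck. 0 = on, leaning 0.26 rad to -y; grows to +y; 1.13 = off, leaning 0.87 rad to +y. Same size and weight as the black ones.
- gluepot_mid (a point): Centre (60 mm up) of a loose white glue pot with black lid and brush stem, 68 mm wide, 120 mm tall, standing behind the bank. Not to be moved.
- spool_mid (a point): Middle (30 mm up) of a loose upright wooden spool of white thread, 66 x 57 mm, 61 mm tall, standing behind the bank. Not to be moved.
- block_mid (a point): Centre of a loose wooden sanding block 35 x 86 x 27 mm, lying beyond the green end of the bank. Not to be moved.

How it is judged:
By the outcome, as a careful person would: the job done as asked, in the order asked, and still so for the second after the job is handed in, with the robot touching nothing.
It also fails if it takes over 40 s, if anything falls off the work surface, if the arm or the gripper's body presses on something with over 40 N, if the wrist force passes 120 N, or if a joint passes its speed limit or range.

ROBOT

A 6-joint arm with a two-finger parallel gripper is mounted at the origin on a cart in front of the work surface, level with it; the furniture and walls round the work are solid. World frame = base frame: x ahead of the robot, y to its left, z up, the work surface at z = 0. Lengths are in m, angles in degrees, forces in N, time in s.
With the tool pointing down it reaches from about 0.275 to 0.875 m from the base axis. Payload 12.5 kg.
Tool frame: the origin (TCP) lies at the very end of the fingers, on their centre line; the grasp point (between the pads) lies 19 mm behind it; x points along the fingers, z is the direction in which the jaws open and shut, and the axes are right-handed (so a half turn about x gives the same grasp; the last joint's range is limited). The gripper opens to 85 mm and grips with 20 to 120 N. Pads are 22 mm wide; open, the fingers measure 114 mm over their backs; the gripper's body (76 mm by 85 mm) begins 54 mm behind the grasp point. The pads swing forward as they close: fully open they stand 13 mm farther back than shut.
Start: joints at [-73.43, 20.094, 94.641, -0, 65.266, -4.847], TCP at [0.201, -0.512, 0.231] pointing down, gripper open.
Joint ranges: [-157.81, 157.81], [-45, 120.19], [0.68, 151.7], [-89.99, 269.99], [4.06, 180], [-164.3, 164.3]. Speed limits (degrees/s): [127.2, 127.2, 159.86, 180, 180, 180].

INTERFACE

Orientations are given as a 3x3 rotation matrix whose columns are the frame's x, y, z axes.
In Python, from station import * gives the robot as it stands.
- The arm moves only by the tool play_rows, never from a script. Its argument "increments" is a list of rows, each an object of numbers: "dx", "dy", "dz": the shift along the tool's x, y, z each as a share of 200 mm, from -1 to 1; "rx", "ry", "rz": the turn, a rotation vector about the tool's x, y, z each as a share of 360 degrees, from -1 to 1; "gripper": the closure in counts, from 0 (fully open) to 255 (shut). In form: [{"dx": .., "dy": .., "dz": .., "rx": .., "ry": .., "rz": .., "gripper": ..}, ...]. A call has 1 to 10 rows; each row is the pose to reach, as a shift and turn from the pose commanded when the call began, along the tool's axes at that moment, turning the shorter way round; what a row does not reach only later rows make up. A row lasts 1/10 s, in which the tool goes at most 50 mm and 8.59 degrees, less where a joint would pass 70% of its speed; a pose out of reach is approached as far as the arm can. A call with a number of a shift or a turn outside -1 to 1 is refused whole. A call with a gripper value outside its range is refused whole. The fingers move at their own pace and stop on an object; "grip_force" is the grip in N (left out, the last holds). Time passes only in rows, so rows that repeat a pose let the fingers close. It gives the time, the measured TCP pose, the force and the opening at its end, in the units of the state.
- sense(): the state, without advancing time (a new reading comes with each control period).
- camera(name): name is "scene" or "top"; returns (picture, depth): 420x560x3 uint8, red, green, blue; 420x560 float32, m along the optical axis (not along the pixel's ray), 0 where there is no reading.
- camera_params(name): a dict with "fx", "fy", "cx", "cy" (pixels), "D" ([k1, k2, p1, p2, k3] as OpenCV has them; the pictures are not rectified), "position" and "orientation" of the camera in the world. Camera axes: x right, y down, z forward; pixel columns grow to the right and rows downward; lengths in m; the calibration is good to about 2 mm. A picture is of the moment at which its call begins. camera_params takes no time and is no camera call.
- finish_job(): hands the job in, once; it reports no verdict.
Trained networks look in the newest picture that a camera, given by its name, has taken for a name from the list of things; names that differ only in an ending like _2 or _b are one class to them, and where a whole thing is asked for, a point or a joint stands for the part that bears it (a point fixed in the world has none). Each returns a list of dicts, best first, with "p" (0 to 1); they miss things now and then, are a little off and sometimes report something else, mostly with a low value. They report only what shows in the picture. A call takes as long as a camera call.
- spot_in(camera, label): "position" ([x, y, z] in m, in world coordinates, good to about 4 mm: the middle of the surface that is visible of it).
- cut_out(camera, label): "pixels" (420x560 bool, what is visible of it).
- mark_of(camera, label): "position" ([x, y, z] in m, in world coordinates, good to about 4 mm: a listed point, or the origin of a listed thing).
The state is a dict: "t": time; "qpos": joint angles; "dq": joint speeds; "joint_efforts": joint torques, N m; "tool_pos": TCP position; "ee_rot": TCP orientation; "contact_force": force on the tool from outside, world axes, zero at the start; "torque": the same for the moment, N m; "opening": finger opening in m.
Only numpy, scipy, OpenCV 4.12 (cv2) and the standard library are available. Lean on these libraries where they do the work, as an engineer would, in place of code of your own. Each camera call takes 0.05 s, during which the arm holds its last target.

## Working session

There is one attempt and no reset: what is moved stays moved. The work goes in short steps, Python scripts to look and compute and a tool call to move; the robot and the scene stay as the last step left them, time stands still between calls to the robot, and variables do not carry over. Pictures are saved under pics/ and viewed, and the job is handed in when it is done.

Besides the shell and the picture viewer there is one more tool, called after "Call:" by a JSON object that holds its "op" and its "data", one argument or row to a line. play_rows: Moves the arm, as the interface text tells. Shift numbers are shares of 200 mm and turn numbers shares of 360 degrees, none past 1 either way. Its arguments: {"type":"object","properties":{"increments":{"type":"array","items":{"type":"object","properties":{"dx":{"type":"number","minimum":-1,"maximum":1},"dy":{"type":"number","minimum":-1,"maximum":1},"dz":{"type":"number","minimum":-1,"maximum":1},"rx":{"type":"number","minimum":-1,"maximum":1},"ry":{"type":"number","minimum":-1,"maximum":1},"rz":{"type":"number","minimum":-1,"maximum":1},"gripper":{"type":"number"}}}},"grip_force":{"type":"number"}},"required":["increments"]}

```bash
mkdir -p pics; ls; python3 - <<'E'
from station import *
import cv2, numpy as np
s=sense(); print(s)
for n in("scene","top"):
    im,d=camera(n); cv2.imwrite(f"pics/{n}1.png",im[:,:,::-1]); np.savez(f"{n}1.npz",im=im,d=d)
    print(n,camera_params(n))
    for l in("stand","under_pad","under_row","gluepot_mid","spool_mid","block_mid","switch1","keep"):
        try: print(l,[(np.round(r["position"],4),round(r["p"],2)) for r in mark_of(n,l)][:2])
        except Exception as e: print(l,e)
print(sense()["t"])
E
```

```text
pics
{'t': 0.0, 'qpos': array([-7.34303691e+01,  2.01256330e+01,  9.46779858e+01,  1.14549094e-03,
        6.52654636e+01, -4.84963218e+00]), 'dq': array([ 0.01883781,  0.11178982, -0.16352377, -0.0518802 , -0.04313925,
        0.02220906]), 'joint_efforts': array([-7.65352834e-04, -5.06097472e+01, -2.91408044e+01, -1.68479623e-04,
        4.42703968e-03,  1.73063194e-05]), 'tool_pos': array([ 0.2007641 , -0.51168433,  0.23073917]), 'ee_rot': array([[-3.26441773e-04,  9.30936168e-01,  3.65181796e-01],
       [ 1.16082425e-03,  3.65181922e-01, -9.30935452e-01],
       [-9.99999273e-01,  1.20015666e-04, -1.19986392e-03]]), 'contact_force': array([-0.05358867, -0.07004648,  0.70006319]), 'torque': array([-0.01058433, -0.00170249, -0.04173943]), 'opening': 0.08541168023139255}
scene {'fx': 450.68306937099516, 'fy': 450.68306937099516, 'cx': 275.89150540274267, 'cy': 212.91779998287424, 'D': array([-0.1066348,  0.       ,  0.       ,  0.       ,  0.       ]), 'position': array([0.12046221, 0.71373574, 0.92065914]), 'orientation': array([[-0.78250972, -0.47812088,  0.39884704],
       [-0.
[... 796 characters left out ...]
98581149,  0.16616941],
       [-0.999657  , -0.02524489, -0.00697007],
       [ 0.01106611, -0.16594697, -0.98607259]])}
stand [(array([5.103e-01, 4.530e-02, 5.000e-04]), 0.89)]
under_pad [(array([ 5.323e-01, -1.032e-01, -1.000e-04]), 0.71), (array([0.5184, 0.0294, 0.0016]), 0.66)]
under_row [(array([0.5178, 0.0283, 0.0026]), 0.59)]
gluepot_mid [(array([0.6449, 0.0206, 0.0642]), 0.72)]
spool_mid [(array([0.6295, 0.1919, 0.0313]), 0.88), (array([ 0.5105,  0.0467, -0.0018]), 0.41)]
block_mid [(array([0.4556, 0.3037, 0.0135]), 0.66)]
switch1 it knows: block_mid, gluepot_mid, spool_mid, stand, under_pad, under_row
keep it knows: block_mid, gluepot_mid, spool_mid, stand, under_pad, under_row
0.7
```

View pics/scene1.png

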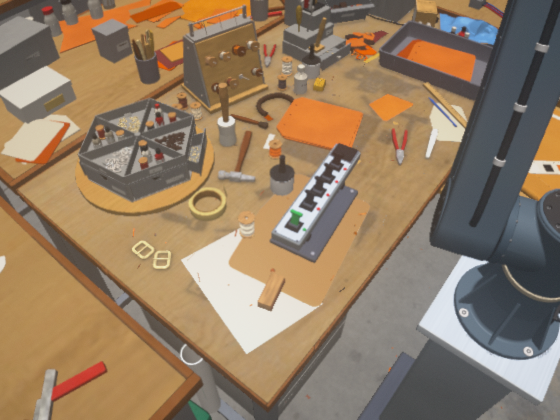

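View pics/top1.png

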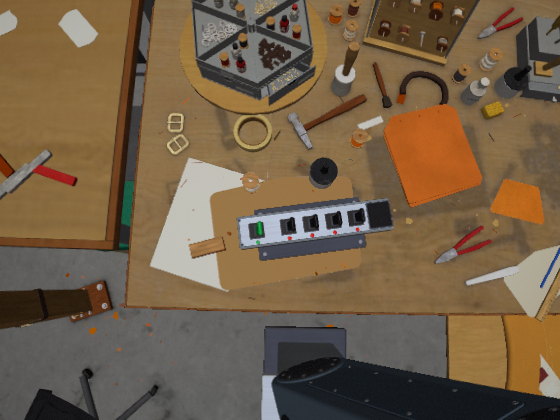

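```bash
cat > h.py <<'E'
import numpy as np, cv2
from station import *
def cloud(n,d):
    p=camera_params(n); K=np.array([[p["fx"],0,p["cx"]],[0,p["fy"],p["cy"]],[0,0,1]])
    v,u=np.mgrid[0:420,0:560]
    q=cv2.undistortPoints(np.stack([u,v],-1).reshape(-1,1,2).astype(np.float64),K,p["D"]).reshape(420,560,2)
    P=np.dstack([q[...,0]*d,q[...,1]*d,d])
    W=P@p["orientation"].T+p["position"]; W[d<=0]=np.nan
    return W
E
python3 - <<'E'
from h import *
for n in("top","scene"):
    z=np.load(n+"1.npz"); W=cloud(n,z["d"]); im=z["im"].astype(int)
    m=(W[...,2]>.055)&(W[...,2]<.125)&(abs(W[...,0]-.52)<.08)&(W[...,1]>-.2)&(W[...,1]<.3)
    h,e=np.histogram(W[m][:,2],np.arange(.055,.128,.003)); print(n,list(zip(np.round(e,3),h)))
E
```

```text
top [(np.float64(0.055), np.int64(0)), (np.float64(0.058), np.int64(2)), (np.float64(0.061), np.int64(3)), (np.float64(0.064), np.int64(0)), (np.float64(0.067), np.int64(0)), (np.float64(0.07), np.int64(0)), (np.float64(0.073), np.int64(0)), (np.float64(0.076), np.int64(0)), (np.float64(0.079), np.int64(0)), (np.float64(0.082), np.int64(3)), (np.float64(0.085), np.int64(9)), (np.float64(0.088), np.int64(11)), (np.float64(0.091), np.int64(19)), (np.float64(0.094), np.int64(17)), (np.float64(0.097), np.int64(13)), (np.float64(0.1), np.int64(31)), (np.float64(0.103), np.int64(344)), (np.float64(0.106), np.int64(1887)), (np.float64(0.109), np.int64(1517)), (np.float64(0.112), np.int64(387)), (np.float64(0.115), np.int64(367)), (np.float64(0.118), np.int64(64)), (np.float64(0.121), np.int64(17)), (np.float64(0.124), np.int64(5))]
scene [(np.float64(0.055), np.int64(6)), (np.float64(0.058), np.int64(0)), (np.float64(0.061), np.int64(1)), (np.float64(0.064), np.int64(0)), (np.float64(0.067), np.int64(0)), (np.float64(0.07), np.int64(0)), (np.float64(0.073), np.int64(0)), (np.float64(0.076), np.int64(0)), (np.float64(0.079), np.int64(0)), (np.float64(0.082), np.int64(6)), (np.float64(0.085), np.int64(35)), (np.float64(0.088), np.int64(52)), (np.float64(0.091), np.int64(58)), (np.float64(0.094), np.int64(63)), (np.float64(0.097), np.int64(59)), (np.float64(0.1), np.int64(66)), (np.float64(0.103), np.int64(151)), (np.float64(0.106), np.int64(863)), (np.float64(0.109), np.int64(1051)), (np.float64(0.112), np.int64(354)), (np.float64(0.115), np.int64(220)), (np.float64(0.118), np.int64(75)), (np.float64(0.121), np.int64(39)), (np.float64(0.124), np.int64(21))]
```

The scene view shows the bank with its black pad at about (345,153) and the green paddle at (297,215). In the top view the pad is at (380,214), green at (257,229), and the glue pot at (323,172) behind the bank. Next I'll fit the deck rectangle.

```bash
python3 - <<'E'
from h import *
for n in("top","scene"):
    z=np.load(n+"1.npz"); W=cloud(n,z["d"]); im=z["im"].astype(int)
    m=(W[...,2]>.100)&(W[...,2]<.125)&(abs(W[...,0]-.52)<.08)&(W[...,1]>-.2)&(W[...,1]<.3)
    m=m.astype(np.uint8); k,l,st,c=cv2.connectedComponentsWithStats(m); m=l==1+np.argmax(st[1:,4])
    P=W[m]; r=cv2.minAreaRect((P[:,:2]*1000).astype(np.float32)); print(n,r); b=cv2.boxPoints(r); print(b)
    c0=np.array(r[0]); 
    u=np.linalg.eigh(np.cov((P[:,:2]*1000).T))[1][:,-1]; u*=np.sign(u[1]); w=np.array([u[1],-u[0]])
    s=(P[:,:2]*1000-c0)@u; t=(P[:,:2]*1000-c0)@w
    print("axis",u,"tilt deg",np.degrees(np.arctan2(-u[0],u[1])),"s pct",np.percentile(s,[0,.5,1,99,99.5,100]),"t",np.percentile(t,[0,1,3,97,99,100]))
    # deck: grey/white pixels
    col=im[m]; g=(col.min(1)>120)&(col.max(1)-col.min(1)<40)
    print("white z",np.median(P[g][:,2]),g.sum())
    pd=(s<s.min()+48)&(s>s.min()+10)&(col.max(1)<70); print("pad",np.median(P[pd],0),pd.sum())
    # colour green
    gr=(im[...,1]>im[...,0]+50)&(im[...,1]>im[...,2]+50)&(W[...,2]>.1)&(abs(W[...,0]-.52)<.08)&(W[...,1]>0)&(W[...,1]<.3)
    print("green",np.nanmean(W[gr],0),gr.sum(), np.nanmax(W[gr][:,2]))
    x0,x1,y0,y1=(210,420,170,280) if n=="top" else (250,390,130,270)
    cv2.imwrite(f"pics/{n}_z.png",cv2.resize(z["im"][y0:y1,x0:x1,::-1],None,fx=3.8,fy=3.8,interpolation=cv2.INTER_CUBIC))
E
```

```text
top ((511.01312255859375, 46.63990783691406), (75.785400390625, 354.93267822265625), 8.745235443115234)
[[ 446.57874  216.28181]
 [ 500.54312 -134.52449]
 [ 575.4475  -123.002  ]
 [ 521.48315  227.8043 ]]
axis [-0.15110412  0.98851785] tilt deg 8.690917250425732 s pct [-177.43468856 -174.78498882 -172.17984003  174.04677395  175.62403846
  177.43529301] t [-38.05320817 -37.27335725 -36.0229861   34.82005146  36.37302449
  37.82407285]
white z 0.10856289254242779 2241
pad [ 0.53343017 -0.09985571  0.11584176] 409
green [0.48785313 0.17100807 0.14219338] 57 0.15084408436262742
scene ((510.3129577636719, 46.1715087890625), (76.124755859375, 356.3719787597656), 8.471192359924316)
[[ 446.41687   216.80644 ]
 [ 498.91476  -135.67754 ]
 [ 574.20905  -124.463425]
 [ 521.7112    228.02055 ]]
axis [-0.13608866  0.99069666] tilt deg 7.821576242919974 s pct [-178.57477276 -172.51020193 -170.23685946  176.19220195  176.77818637
  178.37157639] t [-39.5798734  -38.13475609 -36.75345914  34.61933996  36.55404557
  39.71099351]
white z 0.10904828801854938 1823
pad [nan nan nan] 0
green [0.48617326 0.17196502 0.14236397] 38 0.15223358222341865
  return _methods._mean(a, axis=axis, dtype=dtype,
  ret = um.true_divide(
```

View pics/top_z.png

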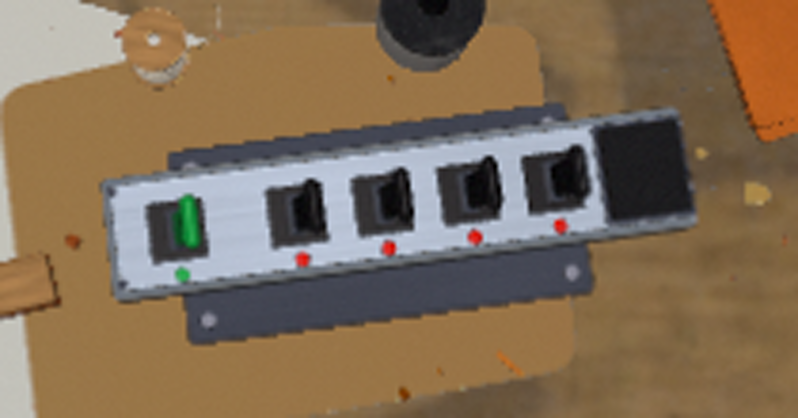

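View pics/scene_z.png

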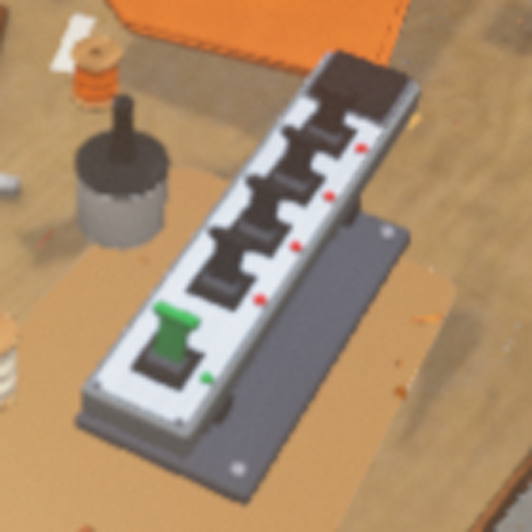

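Call:
{"op": "play_rows", "data": {
  "increments": [
    {"dy":0.1,"dz":-0.057,"rx":-0.01,"gripper":255},
    {"dy":0.2,"dz":-0.114,"rx":-0.02,"gripper":255},
    {"dy":0.3,"dz":-0.171,"rx":-0.03,"gripper":255},
    {"dy":0.4,"dz":-0.228,"rx":-0.04,"gripper":255},
    {"dy":0.5,"dz":-0.285,"rx":-0.05,"gripper":255},
    {"dy":0.6,"dz":-0.342,"rx":-0.065,"gripper":255},
    {"dy":0.7,"dz":-0.4,"rx":-0.08,"gripper":255},
    {"dy":0.8,"dz":-0.456,"rx":-0.095,"gripper":255},
    {"dy":0.9,"dz":-0.51,"rx":-0.11,"gripper":255},
    {"dy":1.0,"dz":-0.57,"rx":-0.12,"gripper":255}
  ],
  "grip_force": 20
}}

```text
schema error: expected keys dx, dy, dz, rx, ry, rz, gripper
```

```bash
cat > to.py <<'E'
import sys
from h import *
def to(p,ang):
    s=sense(); R=s["ee_rot"]; d=(np.array(p)-s["tool_pos"])@R/.2
    a=np.radians(ang); T=np.column_stack([[0,0,-1],np.cross([np.cos(a),np.sin(a),0],[0,0,-1]),[np.cos(a),np.sin(a),0]])
    r=cv2.Rodrigues(R.T@T)[0].ravel()/(2*np.pi)
    print("t",s["t"],"pos",s["tool_pos"].round(4),"open",s["opening"],"F",s["contact_force"].round(2)); print("d",d.round(4),"r",r.round(4),"\nR",R.round(3))
if __name__=="__main__": to([float(v) for v in sys.argv[1:4]],8.6)
E
python3 to.py .533 -.101 .160
```

```text
t 0.7 pos [ 0.2009 -0.512   0.2313] open 0.08542921956447515 F [ 0.08 -0.21  0.29]
d [ 0.3566  2.2964 -1.3067] r [-0.2144  0.      0.    ] 
R [[ 0.     0.931  0.365]
 [-0.     0.365 -0.931]
 [-1.     0.     0.   ]]
```

All keys are needed in every row.

Call:
{"op": "play_rows", "data": {
  "increments": [
    {"dx":0,"dy":0.1,"dz":-0.057,"rx":-0.01,"ry":0,"rz":0,"gripper":255},
    {"dx":0,"dy":0.2,"dz":-0.114,"rx":-0.02,"ry":0,"rz":0,"gripper":255},
    {"dx":0,"dy":0.3,"dz":-0.171,"rx":-0.03,"ry":0,"rz":0,"gripper":255},
    {"dx":0,"dy":0.4,"dz":-0.228,"rx":-0.04,"ry":0,"rz":0,"gripper":255},
    {"dx":0,"dy":0.5,"dz":-0.285,"rx":-0.05,"ry":0,"rz":0,"gripper":255},
    {"dx":0,"dy":0.6,"dz":-0.342,"rx":-0.065,"ry":0,"rz":0,"gripper":255},
    {"dx":0,"dy":0.7,"dz":-0.4,"rx":-0.08,"ry":0,"rz":0,"gripper":255},
    {"dx":0,"dy":0.8,"dz":-0.456,"rx":-0.095,"ry":0,"rz":0,"gripper":255},
    {"dx":0,"dy":0.9,"dz":-0.51,"rx":-0.11,"ry":0,"rz":0,"gripper":255},
    {"dx":0,"dy":1.0,"dz":-0.57,"rx":-0.12,"ry":0,"rz":0,"gripper":255}
  ],
  "grip_force": 20
}}

```text
t: 1.7
tool_pos: [0.346, -0.3322, 0.2314]
ee_rot: [[0.0, 0.425, 0.905], [-0.0, 0.905, -0.425], [-1.0, -0.0, 0.0]]
contact_force: [0.1, -0.3, -0.8]
opening: -0.0002
```

```bash
python3 to.py .533 -.101 .190
```

```text
t 1.7 pos [ 0.346  -0.3322  0.2314] open -0.00022881005019547703 F [ 0.07 -0.28 -0.8 ]
d [0.207  1.4438 0.3545] r [-0.0938  0.      0.    ] 
R [[ 0.     0.425  0.905]
 [-0.     0.905 -0.425]
 [-1.    -0.     0.   ]]
```

Call:
{"op": "play_rows", "data": {
  "increments": [
    {"dx":0,"dy":0.1,"dz":0.025,"rx":-0.01,"ry":0,"rz":0,"gripper":255},
    {"dx":0,"dy":0.2,"dz":0.05,"rx":-0.02,"ry":0,"rz":0,"gripper":255},
    {"dx":0,"dy":0.3,"dz":0.075,"rx":-0.03,"ry":0,"rz":0,"gripper":255},
    {"dx":0,"dy":0.4,"dz":0.1,"rx":-0.04,"ry":0,"rz":0,"gripper":255},
    {"dx":0,"dy":0.5,"dz":0.125,"rx":-0.05,"ry":0,"rz":0,"gripper":255},
    {"dx":0,"dy":0.6,"dz":0.15,"rx":-0.06,"ry":0,"rz":0,"gripper":255},
    {"dx":0,"dy":0.7,"dz":0.175,"rx":-0.07,"ry":0,"rz":0,"gripper":255},
    {"dx":0,"dy":0.8,"dz":0.2,"rx":-0.08,"ry":0,"rz":0,"gripper":255},
    {"dx":0,"dy":0.9,"dz":0.225,"rx":-0.09,"ry":0,"rz":0,"gripper":255},
    {"dx":0,"dy":1.0,"dz":0.25,"rx":-0.0938,"ry":0,"rz":0,"gripper":255}
  ]
}}

```text
t: 2.7
tool_pos: [0.4768, -0.1729, 0.2313]
ee_rot: [[0.0, -0.148, 0.989], [-0.0, 0.989, 0.148], [-1.0, -0.0, 0.0]]
contact_force: [0.4, -0.6, -0.1]
opening: -0.0002
```

```bash
python3 to.py .533 -.101 .150
```

```text
t 2.7 pos [ 0.4768 -0.1729  0.2313] open -0.0002455944186620963 F [ 0.43 -0.61 -0.13]
d [0.4068 0.3137 0.331 ] r [-0.0002  0.      0.    ] 
R [[ 0.    -0.148  0.989]
 [-0.     0.989  0.148]
 [-1.    -0.     0.   ]]
```

Call:
{"op": "play_rows", "data": {
  "increments": [
    {"dx":0,"dy":0.1,"dz":0.11,"rx":0,"ry":0,"rz":0,"gripper":255},
    {"dx":0,"dy":0.2,"dz":0.22,"rx":0,"ry":0,"rz":0,"gripper":255},
    {"dx":0,"dy":0.314,"dz":0.331,"rx":0,"ry":0,"rz":0,"gripper":255},
    {"dx":0.1,"dy":0.314,"dz":0.331,"rx":0,"ry":0,"rz":0,"gripper":255},
    {"dx":0.2,"dy":0.314,"dz":0.331,"rx":0,"ry":0,"rz":0,"gripper":255},
    {"dx":0.3,"dy":0.314,"dz":0.331,"rx":0,"ry":0,"rz":0,"gripper":255},
    {"dx":0.4,"dy":0.314,"dz":0.331,"rx":0,"ry":0,"rz":0,"gripper":255},
    {"dx":0.45,"dy":0.314,"dz":0.331,"rx":0,"ry":0,"rz":0,"gripper":255},
    {"dx":0.5,"dy":0.314,"dz":0.331,"rx":0,"ry":0,"rz":0,"gripper":255},
    {"dx":0.5,"dy":0.314,"dz":0.331,"rx":0,"ry":0,"rz":0,"gripper":255}
  ]
}}

```text
t: 3.7
tool_pos: [0.5323, -0.1017, 0.1306]
ee_rot: [[-0.001, -0.146, 0.989], [0.0, 0.989, 0.146], [-1.0, 0.001, -0.001]]
contact_force: [-0.1, 0.6, 0.5]
opening: -0.0002
```

```bash
python3 to.py .533 -.101 .1165; python3 - <<'E'
from h import *
F=[]
for n in("scene","top"):
    im,d=camera(n); np.savez(f"{n}2.npz",im=im,d=d); F.append(sense()["contact_force"])
    x0,x1,y0,y1=(210,420,130,280) if n=="top" else (250,410,110,270)
    cv2.imwrite(f"pics/{n}2.png",cv2.resize(im[y0:y1,x0:x1,::-1],None,fx=3.5,fy=3.5,interpolation=cv2.INTER_CUBIC))
print(F)
E
```

```text
t 3.7 pos [ 0.5323 -0.1017  0.1306] open -0.00020062155036663554 F [-0.05  0.63  0.49]
d [0.0703 0.0032 0.0039] r [-0.0006 -0.0002 -0.0001] 
R [[-0.001 -0.146  0.989]
 [ 0.     0.989  0.146]
 [-1.     0.001 -0.001]]
[array([0.00751755, 0.6535117 , 0.42247352]), array([ 0.42375244, -0.07502391,  0.45993313])]
```

View pics/scene2.png

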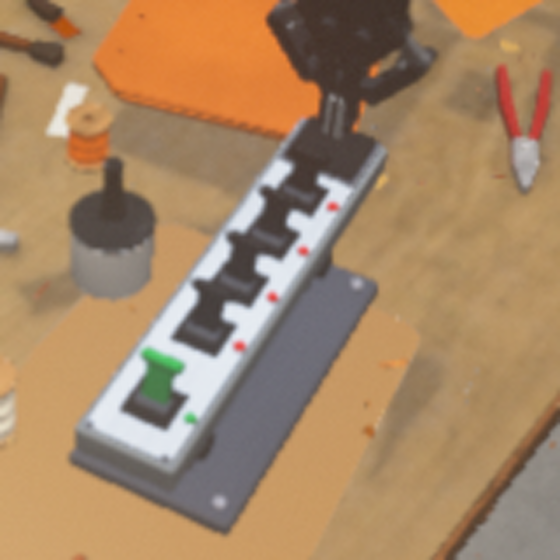

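View pics/top2.png

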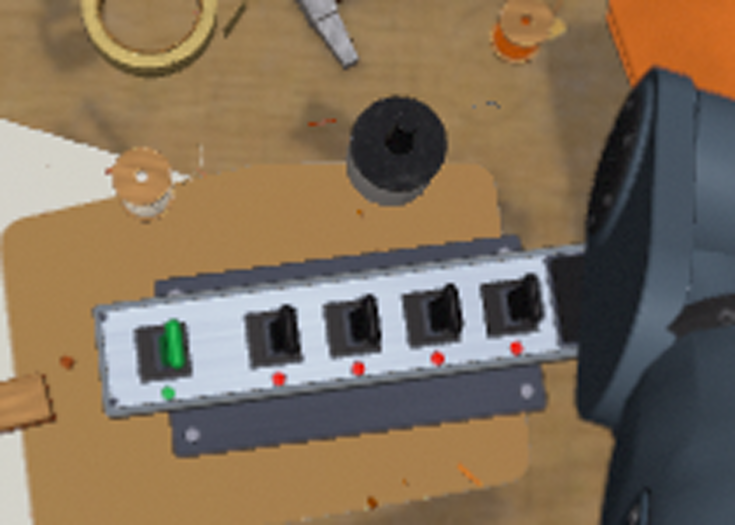

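Closed fingers hang over the pad (scene crop, 335,115), all paddles still on. Now I'll feel downward.

Call:
{"op": "play_rows", "data": {
  "increments": [
    {"dx":0.02,"dy":0.002,"dz":0.003,"rx":0,"ry":0,"rz":0,"gripper":255},
    {"dx":0.04,"dy":0.002,"dz":0.003,"rx":0,"ry":0,"rz":0,"gripper":255},
    {"dx":0.05,"dy":0.002,"dz":0.003,"rx":0,"ry":0,"rz":0,"gripper":255},
    {"dx":0.05,"dy":0.002,"dz":0.003,"rx":0,"ry":0,"rz":0,"gripper":255}
  ]
}}

```text
t: 4.2
tool_pos: [0.5331, -0.1013, 0.121]
ee_rot: [[-0.0, -0.146, 0.989], [0.0, 0.989, 0.146], [-1.0, 0.0, -0.0]]
contact_force: [-0.0, 1.2, 0.7]
opening: 0.0003
```

Call:
{"op": "play_rows", "data": {
  "increments": [
    {"dx":0.005,"dy":0,"dz":0,"rx":0,"ry":0,"rz":0,"gripper":255},
    {"dx":0.005,"dy":0,"dz":0,"rx":0,"ry":0,"rz":0,"gripper":255}
  ]
}}

```text
t: 4.4
tool_pos: [0.5332, -0.1013, 0.1202]
ee_rot: [[-0.0, -0.146, 0.989], [0.0, 0.989, 0.146], [-1.0, 0.0, -0.0]]
contact_force: [-0.5, -0.7, -1.1]
opening: 0.0
```

Call:
{"op": "play_rows", "data": {
  "increments": [
    {"dx":0.005,"dy":0,"dz":0,"rx":0,"ry":0,"rz":0,"gripper":255},
    {"dx":0.005,"dy":0,"dz":0,"rx":0,"ry":0,"rz":0,"gripper":255}
  ]
}}

```text
t: 4.6
tool_pos: [0.5332, -0.1013, 0.1192]
ee_rot: [[-0.0, -0.146, 0.989], [0.0, 0.989, 0.146], [-1.0, 0.0, -0.0]]
contact_force: [0.4, -0.4, 0.7]
opening: -0.0003
```

Call:
{"op": "play_rows", "data": {
  "increments": [
    {"dx":0.005,"dy":0,"dz":0,"rx":0,"ry":0,"rz":0,"gripper":255},
    {"dx":0.005,"dy":0,"dz":0,"rx":0,"ry":0,"rz":0,"gripper":255}
  ]
}}

```text
t: 4.8
tool_pos: [0.5331, -0.1013, 0.1182]
ee_rot: [[-0.0, -0.146, 0.989], [0.0, 0.989, 0.146], [-1.0, 0.0, -0.0]]
contact_force: [0.2, -1.0, 0.2]
opening: 0.0001
```

Call:
{"op": "play_rows", "data": {
  "increments": [
    {"dx":0.005,"dy":0,"dz":0,"rx":0,"ry":0,"rz":0,"gripper":255},
    {"dx":0.005,"dy":0,"dz":0,"rx":0,"ry":0,"rz":0,"gripper":255}
  ]
}}

```text
t: 5.0
tool_pos: [0.5331, -0.1013, 0.1172]
ee_rot: [[-0.0, -0.146, 0.989], [0.0, 0.989, 0.146], [-1.0, 0.0, -0.0]]
contact_force: [0.5, -0.7, 0.2]
opening: 0.0001
```

Call:
{"op": "play_rows", "data": {
  "increments": [
    {"dx":0.005,"dy":0,"dz":0,"rx":0,"ry":0,"rz":0,"gripper":255},
    {"dx":0.005,"dy":0,"dz":0,"rx":0,"ry":0,"rz":0,"gripper":255}
  ]
}}

```text
t: 5.2
tool_pos: [0.5331, -0.1013, 0.1162]
ee_rot: [[-0.0, -0.146, 0.989], [0.0, 0.989, 0.146], [-1.0, 0.0, -0.0]]
contact_force: [-0.3, -0.1, 0.6]
opening: -0.0003
```

Call:
{"op": "play_rows", "data": {
  "increments": [
    {"dx":0.005,"dy":0,"dz":0,"rx":0,"ry":0,"rz":0,"gripper":255},
    {"dx":0.005,"dy":0,"dz":0,"rx":0,"ry":0,"rz":0,"gripper":255}
  ]
}}

```text
t: 5.4
tool_pos: [0.5332, -0.1013, 0.1152]
ee_rot: [[-0.0, -0.146, 0.989], [0.0, 0.989, 0.146], [-1.0, 0.0, -0.0]]
contact_force: [0.2, 0.7, -0.2]
opening: -0.0001
```

Call:
{"op": "play_rows", "data": {
  "increments": [
    {"dx":0.005,"dy":0,"dz":0,"rx":0,"ry":0,"rz":0,"gripper":255},
    {"dx":0.005,"dy":0,"dz":0,"rx":0,"ry":0,"rz":0,"gripper":255}
  ]
}}

```text
t: 5.6
tool_pos: [0.5332, -0.1013, 0.1144]
ee_rot: [[0.0, -0.146, 0.989], [0.0, 0.989, 0.146], [-1.0, -0.0, 0.0]]
contact_force: [-1.7, -0.2, 3.2]
opening: 0.0001
```

Call:
{"op": "play_rows", "data": {
  "increments": [
    {"dx":0.005,"dy":0,"dz":0,"rx":0,"ry":0,"rz":0,"gripper":255},
    {"dx":0.005,"dy":0,"dz":0,"rx":0,"ry":0,"rz":0,"gripper":255}
  ]
}}

```text
t: 5.8
tool_pos: [0.5332, -0.1013, 0.1135]
ee_rot: [[0.0, -0.146, 0.989], [-0.0, 0.989, 0.146], [-1.0, -0.0, 0.0]]
contact_force: [-0.8, 0.1, 4.7]
opening: 0.0
```

Pad top is at z ≈ 0.1151, so the deck is ≈ 0.107 and the sweep height (deck + 34) is z ≈ 0.141. Rising 27.5 mm, then dragging slowly.

Call:
{"op": "play_rows", "data": {
  "increments": [
    {"dx":-0.03,"dy":0,"dz":0,"rx":0,"ry":0,"rz":0,"gripper":255},
    {"dx":-0.06,"dy":0,"dz":0,"rx":0,"ry":0,"rz":0,"gripper":255},
    {"dx":-0.09,"dy":0,"dz":0,"rx":0,"ry":0,"rz":0,"gripper":255},
    {"dx":-0.12,"dy":0,"dz":0,"rx":0,"ry":0,"rz":0,"gripper":255},
    {"dx":-0.138,"dy":0,"dz":0,"rx":0,"ry":0,"rz":0,"gripper":255},
    {"dx":-0.138,"dy":0,"dz":0,"rx":0,"ry":0,"rz":0,"gripper":255},
    {"dx":-0.138,"dy":0,"dz":0,"rx":0,"ry":0,"rz":0,"gripper":255}
  ]
}}

```text
t: 6.5
tool_pos: [0.5331, -0.1013, 0.1409]
ee_rot: [[0.0, -0.146, 0.989], [0.0, 0.989, 0.146], [-1.0, 0.0, 0.0]]
contact_force: [-0.8, 0.6, -0.9]
opening: -0.0002
```

```bash
python3 to.py .4982 .1294 .1411
```

```text
t 6.5 pos [ 0.5331 -0.1013  0.1409] open -0.0001785143218354268 F [-0.84  0.63 -0.92]
d [-0.0012  1.1666 -0.0047] r [-0.0006  0.     -0.    ] 
R [[ 0.    -0.146  0.989]
 [ 0.     0.989  0.146]
 [-1.     0.     0.   ]]
```

Call:
{"op": "play_rows", "data": {
  "increments": [
    {"dx":0,"dy":0.03,"dz":0,"rx":0,"ry":0,"rz":0,"gripper":255},
    {"dx":0,"dy":0.06,"dz":0,"rx":0,"ry":0,"rz":0,"gripper":255},
    {"dx":0,"dy":0.09,"dz":0,"rx":0,"ry":0,"rz":0,"gripper":255},
    {"dx":0,"dy":0.12,"dz":0,"rx":0,"ry":0,"rz":0,"gripper":255},
    {"dx":0,"dy":0.15,"dz":-0.001,"rx":0,"ry":0,"rz":0,"gripper":255},
    {"dx":0,"dy":0.18,"dz":-0.001,"rx":0,"ry":0,"rz":0,"gripper":255},
    {"dx":0,"dy":0.21,"dz":-0.001,"rx":0,"ry":0,"rz":0,"gripper":255},
    {"dx":0,"dy":0.24,"dz":-0.001,"rx":0,"ry":0,"rz":0,"gripper":255},
    {"dx":0,"dy":0.27,"dz":-0.001,"rx":0,"ry":0,"rz":0,"gripper":255},
    {"dx":0,"dy":0.3,"dz":-0.001,"rx":0,"ry":0,"rz":0,"gripper":255}
  ]
}}

```text
t: 7.5
tool_pos: [0.5242, -0.0415, 0.1409]
ee_rot: [[0.0, -0.146, 0.989], [0.0, 0.989, 0.146], [-1.0, 0.0, 0.0]]
contact_force: [-0.0, -0.6, -0.5]
opening: 0.0001
```

```bash
python3 to.py .4982 .1294 .1411;python3 - <<'E'
from h import *
im,d=camera("scene")
cv2.imwrite("pics/scene3.png",cv2.resize(im[110:270,250:410,::-1],None,fx=3.5,fy=3.5,interpolation=cv2.INTER_CUBIC))
E
```

```text
t 7.5 pos [ 0.5242 -0.0415  0.1409] open 0.00011684061102260433 F [-0.   -0.64 -0.5 ]
d [-0.0011  0.8643 -0.0039] r [-0.0006  0.     -0.    ] 
R [[ 0.    -0.146  0.989]
 [ 0.     0.989  0.146]
 [-1.     0.     0.   ]]
```

View pics/scene3.png

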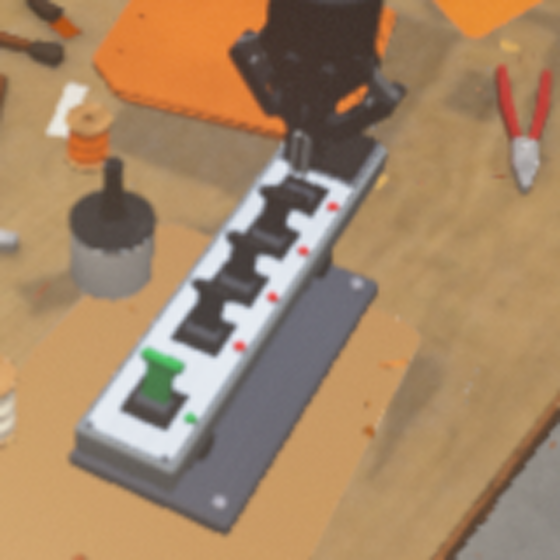

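Paddle 1 has gone over (its bar no longer stands up at 300,165); the rest are still on and the fingers are centred on the row. Continuing.

Call:
{"op": "play_rows", "data": {
  "increments": [
    {"dx":0,"dy":0.03,"dz":0,"rx":0,"ry":0,"rz":0,"gripper":255},
    {"dx":0,"dy":0.06,"dz":0,"rx":0,"ry":0,"rz":0,"gripper":255},
    {"dx":0,"dy":0.09,"dz":0,"rx":0,"ry":0,"rz":0,"gripper":255},
    {"dx":0,"dy":0.12,"dz":0,"rx":0,"ry":0,"rz":0,"gripper":255},
    {"dx":0,"dy":0.15,"dz":-0.001,"rx":0,"ry":0,"rz":0,"gripper":255},
    {"dx":0,"dy":0.18,"dz":-0.001,"rx":0,"ry":0,"rz":0,"gripper":255},
    {"dx":0,"dy":0.21,"dz":-0.001,"rx":0,"ry":0,"rz":0,"gripper":255},
    {"dx":0,"dy":0.24,"dz":-0.001,"rx":0,"ry":0,"rz":0,"gripper":255},
    {"dx":0,"dy":0.27,"dz":-0.001,"rx":0,"ry":0,"rz":0,"gripper":255},
    {"dx":0,"dy":0.3,"dz":-0.001,"rx":0,"ry":0,"rz":0,"gripper":255}
  ]
}}

```text
t: 8.55
tool_pos: [0.5152, 0.0179, 0.1409]
ee_rot: [[0.0, -0.146, 0.989], [0.0, 0.989, 0.146], [-1.0, 0.0, 0.0]]
contact_force: [-0.0, -0.1, 1.1]
opening: -0.0001
```

Call:
{"op": "play_rows", "data": {
  "increments": [
    {"dx":0,"dy":0.03,"dz":0,"rx":0,"ry":0,"rz":0,"gripper":255},
    {"dx":0,"dy":0.06,"dz":0,"rx":0,"ry":0,"rz":0,"gripper":255},
    {"dx":0,"dy":0.09,"dz":0,"rx":0,"ry":0,"rz":0,"gripper":255},
    {"dx":0,"dy":0.12,"dz":0,"rx":0,"ry":0,"rz":0,"gripper":255},
    {"dx":0,"dy":0.15,"dz":-0.001,"rx":0,"ry":0,"rz":0,"gripper":255},
    {"dx":0,"dy":0.18,"dz":-0.001,"rx":0,"ry":0,"rz":0,"gripper":255},
    {"dx":0,"dy":0.21,"dz":-0.001,"rx":0,"ry":0,"rz":0,"gripper":255},
    {"dx":0,"dy":0.24,"dz":-0.001,"rx":0,"ry":0,"rz":0,"gripper":255},
    {"dx":0,"dy":0.27,"dz":-0.001,"rx":0,"ry":0,"rz":0,"gripper":255},
    {"dx":0,"dy":0.3,"dz":-0.001,"rx":0,"ry":0,"rz":0,"gripper":255}
  ]
}}

```text
t: 9.55
tool_pos: [0.5063, 0.0772, 0.1409]
ee_rot: [[0.0, -0.146, 0.989], [0.0, 0.989, 0.146], [-1.0, 0.0, 0.0]]
contact_force: [-0.1, -0.2, -0.2]
opening: -0.0003
```

```bash
python3 to.py .4982 .1294 .1411;python3 - <<'E'
from h import *
im,d=camera("scene")
cv2.imwrite("pics/scene4.png",cv2.resize(im[110:270,250:410,::-1],None,fx=3.5,fy=3.5,interpolation=cv2.INTER_CUBIC))
E
```

```text
t 9.55 pos [0.5063 0.0772 0.1409] open -0.0003333056118305411 F [-0.06 -0.23 -0.17]
d [-0.001   0.2641 -0.0019] r [-0.0006  0.     -0.    ] 
R [[ 0.    -0.146  0.989]
 [ 0.     0.989  0.146]
 [-1.     0.     0.   ]]
```

View pics/scene4.png

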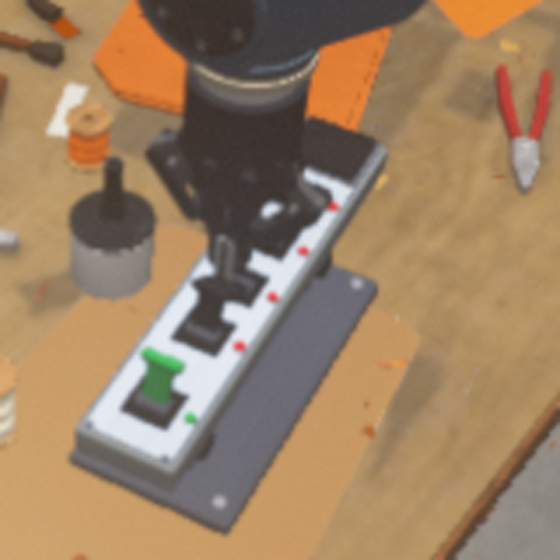

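Paddle 3 is over at (235,285), with paddle 4 at (210,290) and green at (160,370) still on. Last stretch: 0.264, stopping short of green.

Call:
{"op": "play_rows", "data": {
  "increments": [
    {"dx":0,"dy":0.03,"dz":0,"rx":0,"ry":0,"rz":0,"gripper":255},
    {"dx":0,"dy":0.06,"dz":0,"rx":0,"ry":0,"rz":0,"gripper":255},
    {"dx":0,"dy":0.09,"dz":0,"rx":0,"ry":0,"rz":0,"gripper":255},
    {"dx":0,"dy":0.12,"dz":0,"rx":0,"ry":0,"rz":0,"gripper":255},
    {"dx":0,"dy":0.15,"dz":-0.001,"rx":0,"ry":0,"rz":0,"gripper":255},
    {"dx":0,"dy":0.18,"dz":-0.001,"rx":0,"ry":0,"rz":0,"gripper":255},
    {"dx":0,"dy":0.21,"dz":-0.001,"rx":0,"ry":0,"rz":0,"gripper":255},
    {"dx":0,"dy":0.24,"dz":-0.001,"rx":0,"ry":0,"rz":0,"gripper":255},
    {"dx":0,"dy":0.264,"dz":-0.001,"rx":0,"ry":0,"rz":0,"gripper":255},
    {"dx":0,"dy":0.264,"dz":-0.001,"rx":0,"ry":0,"rz":0,"gripper":255}
  ]
}}

```text
t: 10.6
tool_pos: [0.4983, 0.1294, 0.1409]
ee_rot: [[-0.0, -0.146, 0.989], [0.0, 0.989, 0.146], [-1.0, 0.0, -0.0]]
contact_force: [-1.6, 0.3, -0.6]
opening: 0.0001
```

```bash
python3 to.py .4982 .1294 .1411;python3 - <<'E'
from h import *
for n in("scene","top"):
    im,d=camera(n)
    x0,x1,y0,y1=(210,420,130,280) if n=="top" else (250,410,110,270)
    cv2.imwrite(f"pics/{n}5.png",cv2.resize(im[y0:y1,x0:x1,::-1],None,fx=3.5,fy=3.5,interpolation=cv2.INTER_CUBIC))
E
```

```text
t 10.6 pos [0.4983 0.1294 0.1409] open 0.00012472836599735886 F [-1.63  0.35 -0.58]
d [-0.0011  0.0001 -0.0007] r [-0.0005 -0.     -0.    ] 
R [[-0.    -0.146  0.989]
 [ 0.     0.989  0.146]
 [-1.     0.    -0.   ]]
```

View pics/scene5.png

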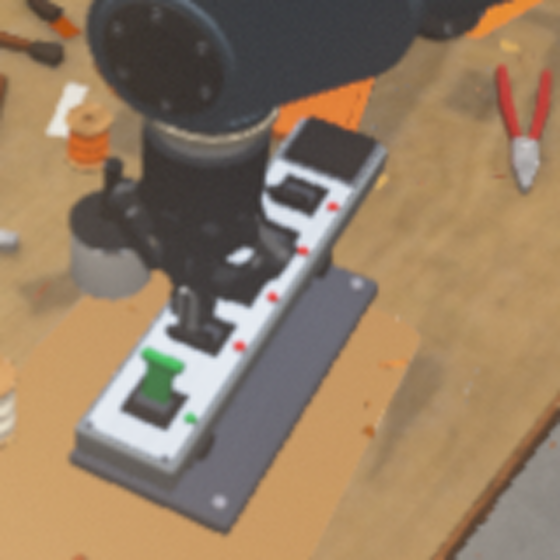

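View pics/top5.png

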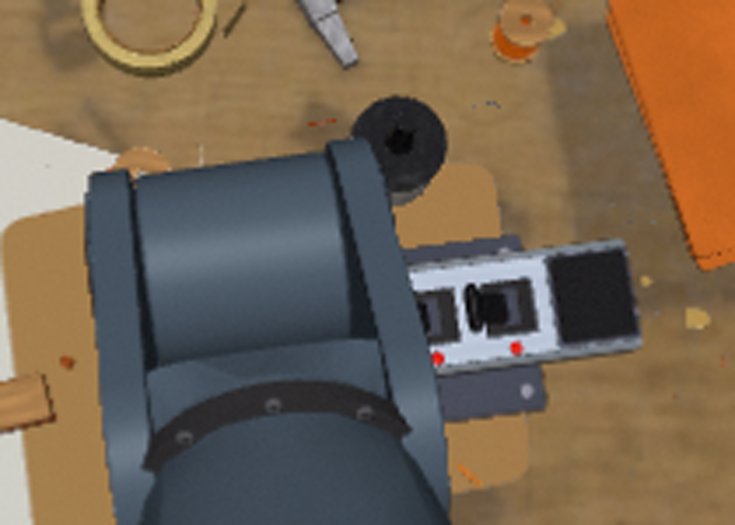

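All appear over, green still on. The tip is between paddle 4 and green, with no contact. I'll lift straight up and then move clear.

Call:
{"op": "play_rows", "data": {
  "increments": [
    {"dx":-0.05,"dy":0,"dz":0,"rx":0,"ry":0,"rz":0,"gripper":255},
    {"dx":-0.12,"dy":0,"dz":0,"rx":0,"ry":0,"rz":0,"gripper":255},
    {"dx":-0.22,"dy":0,"dz":0,"rx":0,"ry":0,"rz":0,"gripper":255},
    {"dx":-0.34,"dy":0,"dz":0,"rx":0,"ry":0,"rz":0,"gripper":255},
    {"dx":-0.46,"dy":0,"dz":0,"rx":0,"ry":0,"rz":0,"gripper":255},
    {"dx":-0.55,"dy":0,"dz":0,"rx":0,"ry":0,"rz":0,"gripper":255},
    {"dx":-0.6,"dy":0,"dz":0,"rx":0,"ry":0,"rz":0,"gripper":255},
    {"dx":-0.6,"dy":0,"dz":0,"rx":0,"ry":0,"rz":0,"gripper":255}
  ]
}}

```text
t: 11.5
tool_pos: [0.4989, 0.1288, 0.2623]
ee_rot: [[0.002, -0.146, 0.989], [0.0, 0.989, 0.146], [-1.0, 0.0, 0.002]]
contact_force: [-0.7, 0.1, 0.7]
opening: -0.0001
```

Call:
{"op": "play_rows", "data": {
  "increments": [
    {"dx":0,"dy":-0.1,"dz":0,"rx":0,"ry":0,"rz":0,"gripper":255},
    {"dx":0,"dy":-0.2,"dz":0,"rx":0,"ry":0,"rz":0,"gripper":255},
    {"dx":0,"dy":-0.3,"dz":0,"rx":0,"ry":0,"rz":0,"gripper":255},
    {"dx":0,"dy":-0.4,"dz":0,"rx":0,"ry":0,"rz":0,"gripper":255},
    {"dx":0,"dy":-0.5,"dz":0,"rx":0,"ry":0,"rz":0,"gripper":255},
    {"dx":0,"dy":-0.6,"dz":0,"rx":0,"ry":0,"rz":0,"gripper":255},
    {"dx":0,"dy":-0.7,"dz":0,"rx":0,"ry":0,"rz":0,"gripper":255},
    {"dx":0,"dy":-0.8,"dz":0,"rx":0,"ry":0,"rz":0,"gripper":255},
    {"dx":0,"dy":-0.9,"dz":0,"rx":0,"ry":0,"rz":0,"gripper":255},
    {"dx":0,"dy":-1.0,"dz":0,"rx":0,"ry":0,"rz":0,"gripper":255}
  ]
}}

```text
t: 12.5
tool_pos: [0.5272, -0.0698, 0.2598]
ee_rot: [[-0.002, -0.146, 0.989], [0.0, 0.989, 0.146], [-1.0, 0.001, -0.002]]
contact_force: [0.6, 1.1, -0.2]
opening: 0.0003
```

Call:
{"op": "play_rows", "data": {
  "increments": [
    {"dx":0,"dy":-0.12,"dz":0,"rx":0,"ry":0,"rz":0,"gripper":255},
    {"dx":0,"dy":-0.25,"dz":0,"rx":0,"ry":0,"rz":0,"gripper":255},
    {"dx":0,"dy":-0.38,"dz":0,"rx":0,"ry":0,"rz":0,"gripper":255},
    {"dx":0,"dy":-0.5,"dz":0,"rx":0,"ry":0,"rz":0,"gripper":255},
    {"dx":0,"dy":-0.6,"dz":0,"rx":0,"ry":0,"rz":0,"gripper":255},
    {"dx":0,"dy":-0.7,"dz":0,"rx":0,"ry":0,"rz":0,"gripper":255},
    {"dx":0,"dy":-0.75,"dz":0,"rx":0,"ry":0,"rz":0,"gripper":255},
    {"dx":0,"dy":-0.75,"dz":0,"rx":0,"ry":0,"rz":0,"gripper":255}
  ]
}}

```text
t: 13.3
tool_pos: [0.5494, -0.2182, 0.2603]
ee_rot: [[-0.001, -0.145, 0.989], [0.0, 0.989, 0.145], [-1.0, 0.0, -0.001]]
contact_force: [-1.0, 0.1, -0.2]
opening: -0.0
```

```bash
python3 - <<'E'
from h import *
for n in("scene","top"):
    im,d=camera(n)
    x0,x1,y0,y1=(210,420,130,280) if n=="top" else (250,410,110,270)
    cv2.imwrite(f"pics/{n}6.png",cv2.resize(im[y0:y1,x0:x1,::-1],None,fx=3.5,fy=3.5,interpolation=cv2.INTER_CUBIC))
    for l in("stand","gluepot_mid","spool_mid","block_mid"):
        print(n,l,[(np.round(r["position"],4),round(r["p"],2)) for r in mark_of(n,l)][:1])
print(sense()["t"])
E
```

```text
scene stand [(array([5.112e-01, 4.870e-02, 2.000e-04]), 0.59)]
scene gluepot_mid [(array([0.6512, 0.0241, 0.0576]), 0.76)]
scene spool_mid [(array([0.6328, 0.1886, 0.0285]), 0.76)]
scene block_mid [(array([0.4575, 0.3047, 0.0135]), 0.7)]
top stand [(array([0.5081, 0.046 , 0.0011]), 0.76)]
top gluepot_mid [(array([0.6456, 0.02  , 0.0621]), 0.88)]
top spool_mid [(array([0.6333, 0.1888, 0.0304]), 0.52)]
top block_mid [(array([0.4566, 0.3011, 0.013 ]), 0.71)]
13.8
```

View pics/scene6.png

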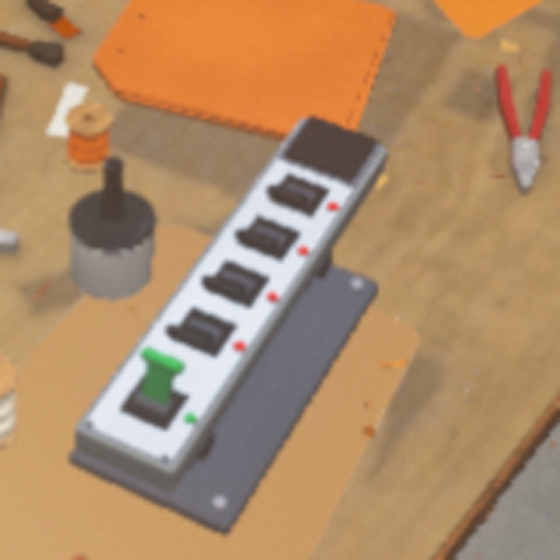

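View pics/top6.png

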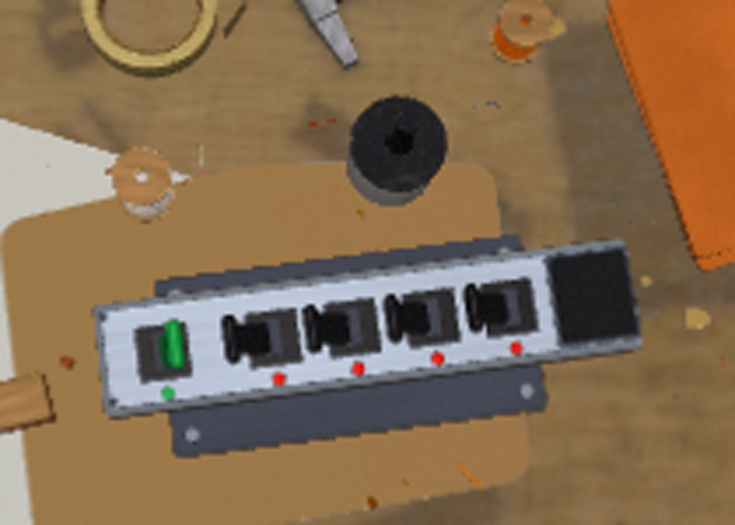

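All four black paddles lie over alike (top crop bars at x = 232, 312, 392 and 472). Green is on at (172,343), and the pot, spool and block are where they were.

```bash
python3 -c "
from station import *
print(finish_job())"
```

```text
the job is handed in; nothing more can be done
None
```

The four black paddles are off, the green one is still on, and the job was handed in at about 13.8 s.

- **Feeling for the height:** I pressed the closed fingertips on the cushioned pad with at most about 5 N. The pad top was at z ≈ 115 mm, which puts the deck at about 107 mm. The cameras had suggested about 108.5 mm, so the two agree roughly.
- **The sweep:** I raised the tip to about 34 mm above the deck and made one straight drag along the row. I stopped between the fourth paddle and the green one, lifted straight up and moved clear.
- **Force on the bank:** readings between drag steps stayed at noise level, under 2 N. I only had the force at the end of each step, not continuously.
- **Last checks:** both cameras show all four black paddles fully over. The networks place the glue pot, spool, block and stand within their own error (about 4 mm) of where they were at the start, and the pictures agree. No check failed.

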